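# Index the carver's turntable to its next hole

## Robot

A 7-joint arm with a two-finger parallel gripper is mounted at the origin on the work surface. World frame = base frame: x ahead of the robot, y to its left, z up, the work surface at z = 0. Lengths are in m, angles in rad, forces in N, time in s.
With the tool pointing down it reaches from about 0.425 to 0.95 m from the base axis. Payload 4.7 kg.
Tool frame: the origin (TCP) lies midway between the tips of the shut fingers; the grasp point (between the pads) lies 19 mm behind it (grip_point_offset is the distance from the TCP to the grasp point, in m); z points along the fingers, y is the direction in which the jaws open and shut (so a half turn about z gives the same grasp; the last joint's range is limited). The gripper opens to 85 mm and grips with 20 to 120 N. Pads are 22 mm wide; open, the fingers measure 114 mm over their backs; the gripper's body (76 mm by 85 mm) begins 54 mm behind the grasp point. The pads swing forward as they close: fully open they stand 13 mm farther back than shut.
Start: joints at [1.271, 0.469, -0.049, 1.532, 0.024, 1.141, -0.082], TCP at [0.181, -0.65, 0.231] pointing down, gripper open.
Joint ranges: [-2.59, 2.59], [-0.33, 1.99], [-1.39, 1.29], [0.1, 2.45], [-1.04, 4.18], [0.21, 1.99], [-2.66, 2.66]. Speed limits (rad/s): [2.57, 2.57, 3.14, 3.14, 3.14, 3.14, 3.14].

## Interface

Orientations are given as a unit quaternion [x, y, z, w].
In Python, from bench import get_state, snapshot, camera_model, hand_in, grip_point_offset gives the robot as it stands.
- The arm moves only by the tool play_rows, never from a script. Its argument "motion" is a list of rows, each an object of numbers: "ax", "ay", "az": the turn, a rotation vector about the tool's x, y, z in degrees; "x", "y", "z": the shift along the tool's x, y, z in m; "gripper": the finger opening in m, from 0 to 0.0854. In form: [{"ax": .., "ay": .., "az": .., "x": .., "y": .., "z": .., "gripper": ..}, ...]. A call has 1 to 20 rows; each row shifts and turns the pose as measured when the row begins, along the tool's axes as they then stand; what a row does not reach is not made up. A row lasts 1/8 s, in which the tool goes at most 62.5 mm and 10.7 degrees, less where a joint would pass 70% of its speed; a pose out of reach is approached as far as the arm can. A call is refused whole if a number of a shift passes 0.0625 or a number of a turn 10.7, either way. A call with a gripper value outside its range is refused whole. The fingers move at their own pace and stop on an object; "grip_force" is the grip in N (left out, the last holds). Time passes only in rows, so rows that do not move let the fingers close. It gives the time, the measured TCP pose, the force and the opening at its end, in the units of the state.
- get_state(): the state, without advancing time (a new reading comes with each control period).
- snapshot(name): name is "side" or "top" or "wrist"; returns the picture (400x640x3 uint8, red, green, blue); there is no depth.
- camera_model(name): a dict with "fx", "fy", "cx", "cy" (pixels), "position" and "attitude" of the camera in the world; the wrist camera has in their place "T_tool_cam" (4x4, takes a point from camera to tool coordinates, whose origin is the TCP and whose axes are the flange's). Camera axes: x right, y up, looking along -z (the intrinsics and any distortion apply to the point x, -y, -z); pixel columns grow to the right and rows downward; lengths in m; the calibration is good to about 2 mm. A picture is of the moment at which its call begins: read the wrist's pose just before it. camera_model takes no time and is no camera call.
- hand_in(): hands the job in, once; it reports no verdict.
The state is a dict: "clock": time; "q": joint angles; "dq": joint speeds; "joint_efforts": joint torques, N m; "eef_pos": TCP position; "eef_rot": TCP orientation; "force": force on the tool from outside, world axes, zero at the start; "torque": the same for the moment, N m; "gripper_width": finger opening in m.
Only numpy, scipy, OpenCV 4.12 (cv2) and the standard library are available. Lean on these libraries where they do the work, as an engineer would, in place of code of your own. Each camera call takes 0.05 s, during which the arm holds its last target. There are 200 camera calls.

## Task

The plaster drum on the indexing turntable is ready for its next flute. Lift the red spring-plunger knob to draw the pin out of its hole, swing the turntable counter-clockwise (seen from above) to the very next hole, the one in the brass shoe, and let the pin drop fully home there; then let go and move clear. Do not force the pin sideways against the ring or shoe, leave the steel scraper lying on the drum, and leave everything else on the bench alone.

Things in the scene. Friction and masses are not known exactly. Their poses are not given: they have to be found in the camera images.
- knob_centre (a point): centre of the red plunger knob: upright, round, 28 mm across, 26 mm high, on a 12 mm stem over a steel sleeve 23 mm across whose top is 27 mm below this point with the pin home (50 mm to the green arm, 34 mm wide). It slides straight up with the pin against a spring (9 N home, 13 N at full draw) and travels with the turntable on a circle of 145 mm radius about ring_centre
- ring_centre (a point): on the turntable's vertical axis, level with the flat top of the steel index ring, 50 mm above the bench. The knob's centre is 71 mm higher with the pin home. The green base is fixed: radius 170 mm, lugs to 194 mm. The plaster drum on the turntable has a radius of 95 mm (so its side is 50 mm inward of the knob's centre) and its top is 78 mm above this point
- turntable (a joint): angle, rad: 0 with the pin in the home hole (start), growing counter-clockwise seen from above, stop at 1.45. It needs 2 to 9 N at the knob when moved slowly and stays where left. The next hole (11.5 mm; pin 9 mm, round nose) is in the brass shoe, clamped at an unmeasured place 0.51 to 0.82 rad from home. The hole at 1.26 rad is the wrong one. Ring and shoe are otherwise flat and flush
- plunger (a joint): draw of the pin, m: 0 fully home in a hole, 0.011 to 0.012 with its nose riding on ring or shoe, 0.018 at the upper stop. If the knob can slide freely, the spring drops the pin by itself when it comes over a hole, provided that it is moved slowly (about 20 mm/s). The pin then stops the turntable, and further pushing loads the pin: stop at 10 to 15 N, never over 30 N
- scraper_mid (a point): middle of a loose dark steel scraper plate, 90 x 60 x 5 mm, lying flat on the plaster drum; it rides round with it

How it is judged:
By the outcome, as a careful person would: the job done as asked, in the order asked, and still so for the second after the job is handed in, with the robot touching nothing.
It also fails if it takes over 45 s, if anything falls off the work surface, if the arm or the gripper's body presses on something with over 40 N, if the wrist force passes 120 N, or if a joint passes its speed limit or range.

## Working session

There is one attempt and no reset: what is moved stays moved. The work goes in short steps, Python scripts to look and compute and a tool call to move; the robot and the scene stay as the last step left them, time stands still between calls to the robot, and variables do not carry over. Pictures are saved under pics/ and viewed, about 8 in all and at most 12, crops included, and the job is handed in when it is done.

Besides the shell and the picture viewer there is one more tool, called after "Call:" by a JSON object that holds its "api" and its "payload". play_rows: Moves the arm, as the interface text tells. Its arguments: {"type":"object","properties":{"motion":{"type":"array"},"grip_force":{"type":"number"}},"required":["motion"]}

```bash
mkdir -p pics; python3 - <<'E'
from bench import *
import cv2,numpy as np
np.set_printoptions(precision=4,suppress=True)
s=get_state();print(s)
print(grip_point_offset if not callable(grip_point_offset) else grip_point_offset())
for n in("side","top","wrist"):
    print(n,camera_model(n)); cv2.imwrite(f"pics/{n}0.png",snapshot(n)[:,:,::-1])
E
```

```text
{'clock': 0.0, 'q': array([ 1.2711,  0.4695, -0.0486,  1.5337,  0.0241,  1.141 , -0.0823]), 'dq': array([ 0.0001,  0.0013,  0.0001,  0.0028, -0.0004, -0.0005,  0.0019]), 'joint_efforts': array([ -0.001 , -51.0312,  -0.0468, -23.7716,   0.0107,   0.0074,
         0.    ]), 'eef_pos': array([ 0.1804, -0.6498,  0.2302]), 'eef_rot': array([ 0.9908,  0.135 , -0.0002, -0.001 ]), 'force': array([-0.0875, -0.3031, -0.2973]), 'torque': array([-0.0054,  0.0056,  0.0736]), 'gripper_width': 0.08558722186794156}
0.0187
side {'fx': 400.5570345683476, 'fy': 400.5570345683476, 'cx': 322.9964124889454, 'cy': 201.0760960398566, 'position': array([0.3378, 0.4163, 0.5919]), 'attitude': array([-0.1107,  0.3573,  0.8787, -0.2966])}
top {'fx': 398.8712841864187, 'fy': 398.8712841864187, 'cx': 319.9101238755629, 'cy': 200.1164981271885, 'position': array([0.5176, 0.0514, 0.7393]), 'attitude': array([-0.0522,  0.0466,  0.7062, -0.7046])}
wrist {'fx': 319.1184221181367, 'fy': 319.1184221181367, 'cx': 320.60755430379277, 'cy': 199.795184128643, 'T_tool_cam': array([[-0.0003,  0.9554,  0.2952,  0.0757],
       [ 1.    ,  0.    ,  0.001 , -0.0008],
       [ 0.0009,  0.2952, -0.9554, -0.1428],
       [ 0.    ,  0.    ,  0.    ,  1.    ]])}
```

View pics/top0.png

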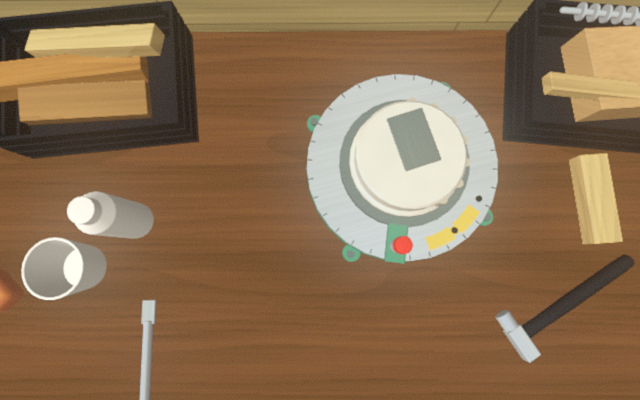

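View pics/side0.png

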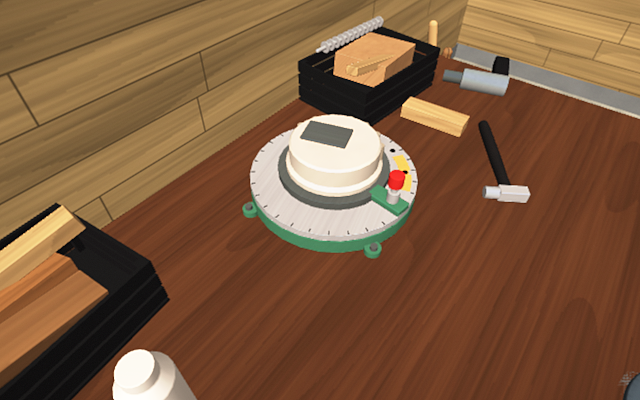

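The top view shows the ring centred near (402,167), the knob at (402,245), the shoe hole at (454,230) and the wrong hole at (479,198). The side view shows the knob at (397,180). Next I'll measure these more precisely.

```bash
cat > h.py <<'E'
from bench import *
import cv2,numpy as np
from scipy.spatial.transform import Rotation as R
np.set_printoptions(precision=4,suppress=True)
def ray(m,uv):
    d=np.array([(uv[0]-m["cx"])/m["fx"],-(uv[1]-m["cy"])/m["fy"],-1]);return R.from_quat(m["attitude"]).apply(d)
def onz(m,uv,z):
    d=ray(m,uv);p=m["position"];return p+d*(z-p[2])/d[2]
def proj(m,P):
    c=R.from_quat(m["attitude"]).inv().apply(np.atleast_2d(P)-m["position"]);return np.c_[m["cx"]-m["fx"]*c[:,0]/c[:,2],m["cy"]+m["fy"]*c[:,1]/c[:,2]]
def red(im):
    h=cv2.cvtColor(im,cv2.COLOR_RGB2HSV);k=((h[:,:,0]<5)|(h[:,:,0]>175))&(h[:,:,1]>190)&(h[:,:,2]>120)
    n,l,st,c=cv2.connectedComponentsWithStats(k.astype(np.uint8));return [(st[i],c[i]) for i in range(1,n) if st[i][4]>30]
E
python3 - <<'E'
from h import *
t=cv2.imread("pics/top0.png")[:,:,::-1].copy();s=cv2.imread("pics/side0.png")[:,:,::-1].copy()
T=camera_model("top");S=camera_model("side")
print("red",red(t),red(s))
crop=lambda im,x,y,w,h,k:cv2.resize(im[y:y+h,x:x+w],None,fx=k,fy=k,interpolation=cv2.INTER_CUBIC)
a=crop(t,300,60,205,210,2.8)[:,:,::-1];cv2.imwrite("pics/tc.png",a)
# ring: grey-blue pixels -> outer hull on z=0.05, circle fit
from scipy.optimize import least_squares
h=cv2.cvtColor(t,cv2.COLOR_RGB2HSV)
k=((h[:,:,0]>85)&(h[:,:,0]<125)&(h[:,:,1]>15)&(h[:,:,2]>120)).astype(np.uint8);k[:, :300]=0;k[:,505:]=0;k[265:]=0;k[:70]=0
ct=max(cv2.findContours(k,0,cv2.CHAIN_APPROX_NONE)[0],key=cv2.contourArea);hu=ct[:,0]
P=np.array([onz(T,u,.05) for u in hu])
r=least_squares(lambda p:np.hypot(P[:,0]-p[0],P[:,1]-p[1])-p[2],[.55,-.1,.17],loss="soft_l1",f_scale=.001)
c=r.x;print("ring",c)
C=np.array([c[0],c[1],.05]);print("ringpix side",proj(S,C))
for n,uv,z in(("knobtop",(402.5,245),.121+.013),("shoe",(454,230),.05),("wrong",(479,198),.05)):
    p=onz(T,uv,z);d=p-C;print(n,p,np.hypot(*d[:2]),np.degrees(np.arctan2(d[1],d[0])))
# knob from red centroids both cams
def tri(u,v):
    A=[];b=[]
    for m,x in((T,u),(S,v)):
        d=ray(m,x);d/=np.linalg.norm(d);M=np.eye(3)-np.outer(d,d);A.append(M);b.append(M@m["position"])
    return np.linalg.lstsq(np.vstack(A),np.hstack(b),rcond=None)[0]
u=[q for q in red(t) if abs(q[1][0]-402)<15 and abs(q[1][1]-245)<15][0][1];v=[q for q in red(s) if abs(q[1][0]-397)<15][0][1]
p=tri(u,v);d=p-C;print("knob",p,np.hypot(*d[:2]),np.degrees(np.arctan2(d[1],d[0])))
E
```

```text
red [] [(array([388, 170,  17,  20, 266], dtype=int32), array([396.0301, 179.218 ]))]Traceback (most recent call last):
  File "<stdin>", line 11, in <module>
ValueError: max() iterable argument is empty
```

View pics/tc.png

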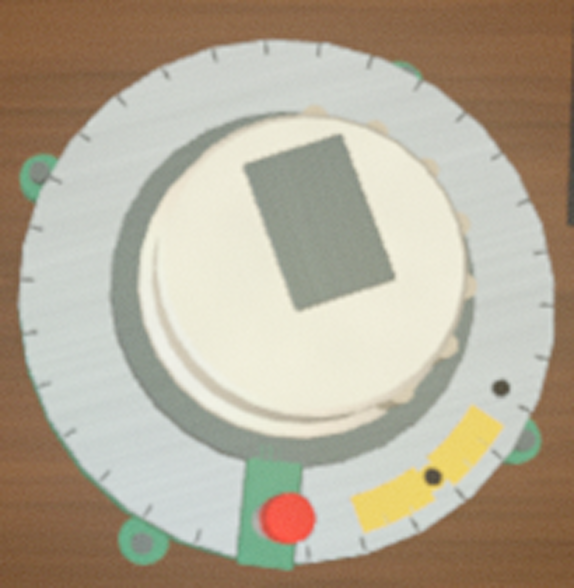

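The crop puts the knob at (402.5,245), the shoe hole at (454.6,230.4) and the wrong hole at (478.9,198.6). The ring outline spans x 306–498 and y 74–261. I'll loosen the colour thresholds and rerun.

```bash
sed -i 's/>190)/>140)/' h.py
python3 - <<'E'
from h import *
from scipy.optimize import least_squares
t=cv2.imread("pics/top0.png")[:,:,::-1].copy();s=cv2.imread("pics/side0.png")[:,:,::-1].copy()
T=camera_model("top");S=camera_model("side")
R_=[q for q in red(t) if abs(q[1][0]-402)<15];print(R_,t[245,402],t[100,330],t[90,310])
v=[q for q in red(s) if abs(q[1][0]-397)<15][0][1]
# ring edge: brightness drop outward along spokes
g=t.astype(int);P=[]
for a in np.radians(np.arange(0,360,3)):
    for r in np.arange(112,75,-.25):
        x,y=402+r*np.cos(a),167+r*np.sin(a);p=g[int(round(y)),int(round(x))]
        if p[2]>140 and abs(p[0]-p[2])<35: P.append(onz(T,(x,y),.05));break
P=np.array(P)
r=least_squares(lambda p:np.hypot(P[:,0]-p[0],P[:,1]-p[1])-p[2],[.55,-.1,.17],loss="soft_l1",f_scale=.001)
c=r.x;print("ring",c,len(P),np.median(abs(r.fun)))
C=np.array([c[0],c[1],.05])
def show(n,p):d=p-C;print(n,p,np.hypot(*d[:2]),np.degrees(np.arctan2(d[1],d[0])))
for n,uv,z in(("knobtop",(402.5,245),.134),("shoe",(454.6,230.4),.05),("wrong",(478.9,198.6),.05)):show(n,onz(T,uv,z))
def tri(u,v):
    A=[];b=[]
    for m,x in((T,u),(S,v)):
        d=ray(m,x);d/=np.linalg.norm(d);M=np.eye(3)-np.outer(d,d);A.append(M);b.append(M@m["position"])
    return np.linalg.lstsq(np.vstack(A),np.hstack(b),rcond=None)[0]
if R_:show("knob",tri(R_[0][1],v))
show("knobside",onz(S,v,.121))
E
```

```text
[(array([393, 236,  19,  18, 258], dtype=int32), array([402.3023, 244.7326]))] [246  91  73] [129 102  74] [130  98  69]
ring [ 0.6782 -0.0875  0.1684] 120 0.0005726367093250584
knobtop [ 0.5342 -0.0681  0.134 ] 0.14533835399891862 172.33930265201622
shoe [ 0.5613 -0.175   0.05  ] 0.14606759426101396 -143.1724144165291
wrong [ 0.6165 -0.2199  0.05  ] 0.14609439406759994 -114.98691378337104
knob [ 0.5351 -0.0702  0.1215] 0.14415689199886825 173.1165064106277
knobside [ 0.5355 -0.0706  0.121 ] 0.14373751539337323 173.26213835426483
```

Call:
{"api": "play_rows", "payload": {"motion": [{"x": 0.041, "y": -0.038}, {"x": 0.041, "y": -0.038}, {"x": 0.041, "y": -0.038}, {"x": 0.041, "y": -0.038}, {"x": 0.041, "y": -0.038}, {"x": 0.041, "y": -0.038}, {"x": 0.041, "y": -0.038}, {"x": 0.041, "y": -0.038}, {"x": 0.041, "y": -0.038}, {"x": 0.041, "y": -0.038}, {"x": 0.041, "y": -0.038}, {"x": 0.041, "y": -0.038}, {"az": 7.6}, {"az": 7.6}, {"az": 7.5}]}}

```text
invalid input at $.motion[0]: expected keys ax, ay, az, x, y, z, gripper
```

Call:
{"api": "play_rows", "payload": {"motion": [{"ax": 0, "ay": 0, "az": 0, "x": 0.041, "y": -0.038, "z": 0, "gripper": 0.085}, {"ax": 0, "ay": 0, "az": 0, "x": 0.041, "y": -0.038, "z": 0, "gripper": 0.085}, {"ax": 0, "ay": 0, "az": 0, "x": 0.041, "y": -0.038, "z": 0, "gripper": 0.085}, {"ax": 0, "ay": 0, "az": 0, "x": 0.041, "y": -0.038, "z": 0, "gripper": 0.085}, {"ax": 0, "ay": 0, "az": 0, "x": 0.041, "y": -0.038, "z": 0, "gripper": 0.085}, {"ax": 0, "ay": 0, "az": 0, "x": 0.041, "y": -0.038, "z": 0, "gripper": 0.085}, {"ax": 0, "ay": 0, "az": 0, "x": 0.041, "y": -0.038, "z": 0, "gripper": 0.085}, {"ax": 0, "ay": 0, "az": 0, "x": 0.041, "y": -0.038, "z": 0, "gripper": 0.085}, {"ax": 0, "ay": 0, "az": 0, "x": 0.041, "y": -0.038, "z": 0, "gripper": 0.085}, {"ax": 0, "ay": 0, "az": 0, "x": 0.041, "y": -0.038, "z": 0, "gripper": 0.085}, {"ax": 0, "ay": 0, "az": 0, "x": 0.041, "y": -0.038, "z": 0, "gripper": 0.085}, {"ax": 0, "ay": 0, "az": 0, "x": 0.041, "y": -0.038, "z": 0, "gripper": 0.085}, {"ax": 0, "ay": 0, "az": 7.6, "x": 0, "y": 0, "z": 0, "gripper": 0.06}, {"ax": 0, "ay": 0, "az": 7.6, "x": 0, "y": 0, "z": 0, "gripper": 0.06}, {"ax": 0, "ay": 0, "az": 7.5, "x": 0, "y": 0, "z": 0, "gripper": 0.06}]}}

```text
clock: 2.02
eef_pos: [0.5425, -0.0598, 0.2271]
eef_rot: [0.998, -0.069, -0.002, -0.002]
force: [0.0, -0.3, 0.0]
gripper_width: 0.0597
```

```bash
cat >> h.py <<'E'
C0=np.array([.6782,-.0875])
def pos(th,rad=.145):
    a=np.radians(172.8)+th;return C0+rad*np.array([np.cos(a),np.sin(a)])
def rep(th,z):
    """offset in tool axes to the pose over the knob at table angle th, tool y tangential"""
    s=get_state();Rm=R.from_quat(s["eef_rot"]);p=s["eef_pos"]
    a=np.radians(172.8)+th;X=np.array([-np.cos(a),-np.sin(a),0]);Y=np.array([-np.sin(a),np.cos(a),0])
    G=R.from_matrix(np.c_[X,Y,np.cross(X,Y)])
    d=p[:2]-C0;ph=(np.degrees(np.arctan2(d[1],d[0]))-172.8)%360
    print("t",round(s["clock"],2),"p",p,"r",round(np.hypot(*d),4),"th",round(np.radians(ph if ph<180 else ph-360),4),"F",s["force"],"w",round(s["gripper_width"],4))
    print(" shift",Rm.inv().apply(np.r_[pos(th),z]-p),"turn",np.degrees((Rm.inv()*G).as_rotvec()),"q",s["q"])
E
python3 - <<'E'
from h import *
rep(0,.23)
s=get_state();im=snapshot("wrist");cv2.imwrite("pics/w1.png",im[:,:,::-1])
E
```

```text
t 2.02 p [ 0.5425 -0.0598  0.2271] r 0.1385 th -0.076 F [ 0.018  -0.2961  0.039 ] w 0.0597
 shift [-0.0068  0.0106 -0.003 ] turn [-0.1718  0.1894 -0.7155] q [ 0.3077  0.2855 -0.334   1.8303  0.1029  1.0459 -1.7746]
```

View pics/w1.png

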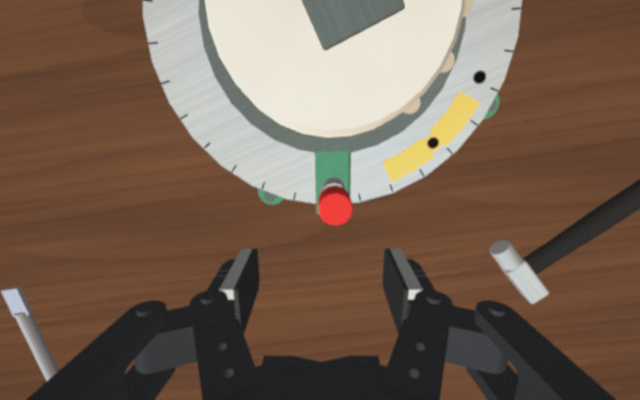

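The wrist view shows the knob at about (335,208), the shoe hole at (433,143) and the wrong hole at (480,77). I'll cross-check the positions from this view.

```bash
python3 - <<'E'
from h import *
s=get_state();w=camera_model("wrist");M=np.eye(4);M[:3,:3]=R.from_quat(s["eef_rot"]).as_matrix();M[:3,3]=s["eef_pos"]
A=M@w["T_tool_cam"];m=dict(w,position=A[:3,3],attitude=R.from_matrix(A[:3,:3]).as_quat())
k=[q for q in red(cv2.imread("pics/w1.png")[:,:,::-1].copy()) if abs(q[1][0]-335)<15][0];print(k)
def show(n,p):
    d=p[:2]-C0;print(n,p,np.hypot(*d),np.degrees(np.arctan2(d[1],d[0])))
show("knob",onz(m,k[1],.125));show("shoe",onz(m,(433,143),.05));show("wrong",onz(m,(480,77),.05))
E
```

```text
(array([319, 189,  34,  37, 965], dtype=int32), array([334.6435, 207.6808]))
knob [ 0.5336 -0.0688  0.125 ] 0.14575015016675175 172.6432007358367
shoe [ 0.5615 -0.1737  0.05  ] 0.14505056319758944 -143.54509358207153
wrong [ 0.6169 -0.2194  0.05  ] 0.14543455346381914 -114.9349440540712
```

Call:
{"api": "play_rows", "payload": {"motion": [{"ax": -0.2, "ay": 0.2, "az": -0.7, "x": -0.007, "y": 0.0105, "z": 0, "gripper": 0.055}, {"ax": 0, "ay": 0, "az": 0, "x": 0, "y": 0, "z": 0.025, "gripper": 0.055}, {"ax": 0, "ay": 0, "az": 0, "x": 0, "y": 0, "z": 0.025, "gripper": 0.055}, {"ax": 0, "ay": 0, "az": 0, "x": 0, "y": 0, "z": 0.025, "gripper": 0.055}, {"ax": 0, "ay": 0, "az": 0, "x": 0, "y": 0, "z": 0, "gripper": 0.055}]}}

```text
clock: 2.7
eef_pos: [0.531, -0.0739, 0.1504]
eef_rot: [0.998, -0.06, -0.0, 0.002]
force: [0.0, -0.2, -0.3]
gripper_width: 0.055
```

```bash
python3 -c "
from h import *
rep(0,.102)"
```

```text
t 2.7 p [ 0.531  -0.0739  0.1504] r 0.1479 th 0.0336 F [ 0.022  -0.223  -0.2829] w 0.055
 shift [ 0.0028 -0.0051  0.0484] turn [ 0.1984 -0.0054  0.2741] q [ 0.3154  0.3537 -0.3191  1.9352  0.1466  0.8748 -1.7712]
```

Call:
{"api": "play_rows", "payload": {"motion": [{"ax": 0.2, "ay": 0, "az": 0.3, "x": 0.003, "y": -0.005, "z": 0, "gripper": 0.055}, {"ax": 0, "ay": 0, "az": 0, "x": 0, "y": 0, "z": 0.016, "gripper": 0.055}, {"ax": 0, "ay": 0, "az": 0, "x": 0, "y": 0, "z": 0.016, "gripper": 0.055}, {"ax": 0, "ay": 0, "az": 0, "x": 0, "y": 0, "z": 0.012, "gripper": 0.055}, {"ax": 0, "ay": 0, "az": 0, "x": 0, "y": 0, "z": 0, "gripper": 0.055}]}}

```text
clock: 3.32
eef_pos: [0.5359, -0.0698, 0.1057]
eef_rot: [0.998, -0.063, 0.002, 0.0]
force: [0.4, 0.6, 0.3]
gripper_width: 0.055
```

```bash
python3 -c "
from h import *
rep(0,.102)"
```

```text
t 3.33 p [ 0.5359 -0.0698  0.1057] r 0.1434 th 0.0022 F [0.4416 0.6381 0.3446] w 0.055
 shift [-0.0016 -0.0003  0.0037] turn [ 0.0018 -0.2127  0.0139] q [ 0.2943  0.4177 -0.3061  1.9653  0.1753  0.78   -1.8079]
```

Call:
{"api": "play_rows", "payload": {"grip_force": 40, "motion": [{"ax": 0, "ay": 0, "az": 0, "x": -0.0015, "y": 0, "z": 0.003, "gripper": 0.036}, {"ax": 0, "ay": 0, "az": 0, "x": 0, "y": 0, "z": 0, "gripper": 0.03}, {"ax": 0, "ay": 0, "az": 0, "x": 0, "y": 0, "z": 0, "gripper": 0.02}, {"ax": 0, "ay": 0, "az": 0, "x": 0, "y": 0, "z": 0, "gripper": 0.02}, {"ax": 0, "ay": 0, "az": 0, "x": 0, "y": 0, "z": 0, "gripper": 0.02}]}}

```text
clock: 3.95
eef_pos: [0.5347, -0.0697, 0.1029]
eef_rot: [0.998, -0.063, 0.002, 0.0]
force: [0.5, 1.3, -2.3]
gripper_width: 0.027
```

```bash
python3 -c "
from h import *
rep(0,.102)"
```

```text
t 3.95 p [ 0.5347 -0.0697  0.1029] r 0.1446 th 0.0023 F [ 0.4613  1.2564 -2.3027] w 0.027
 shift [-0.0004 -0.0003  0.0009] turn [ 0.001  -0.2772  0.0056] q [ 0.2938  0.4194 -0.3054  1.9708  0.1773  0.7717 -1.8101]
```

Call:
{"api": "play_rows", "payload": {"motion": [{"ax": 0, "ay": 0, "az": 0, "x": 0, "y": 0, "z": -0.004, "gripper": 0.02}, {"ax": 0, "ay": 0, "az": 0, "x": 0, "y": 0, "z": -0.004, "gripper": 0.02}, {"ax": 0, "ay": 0, "az": 0, "x": 0, "y": 0, "z": -0.004, "gripper": 0.02}, {"ax": 0, "ay": 0, "az": 0, "x": 0, "y": 0, "z": -0.003, "gripper": 0.02}, {"ax": 0, "ay": 0, "az": 0, "x": 0, "y": 0, "z": 0, "gripper": 0.02}]}}

```text
clock: 4.58
eef_pos: [0.5345, -0.0697, 0.1159]
eef_rot: [0.998, -0.063, 0.002, -0.0]
force: [4.3, 0.2, -13.0]
gripper_width: 0.0269
```

```bash
python3 - <<'E'
from h import *
rep(0.1,.118)
im=snapshot("side");print([q for q in red(im) if abs(q[1][0]-397)<40])
cv2.imwrite("pics/s2.png",cv2.resize(im[130:270,320:480],None,fx=4,fy=4,interpolation=2)[:,:,::-1])
E
```

```text
t 4.58 p [ 0.5345 -0.0697  0.1159] r 0.1448 th 0.0024 F [  4.269    0.1797 -13.0287] w 0.0269
 shift [ 0.0005  0.0141 -0.0022] turn [-0.056  -0.2583 -5.7177] q [ 0.2999  0.4017 -0.311   1.961   0.1668  0.7988 -1.8004]
[(array([398, 165,   9,  20, 106], dtype=int32), array([402.    , 174.2736]))]
```

View pics/s2.png

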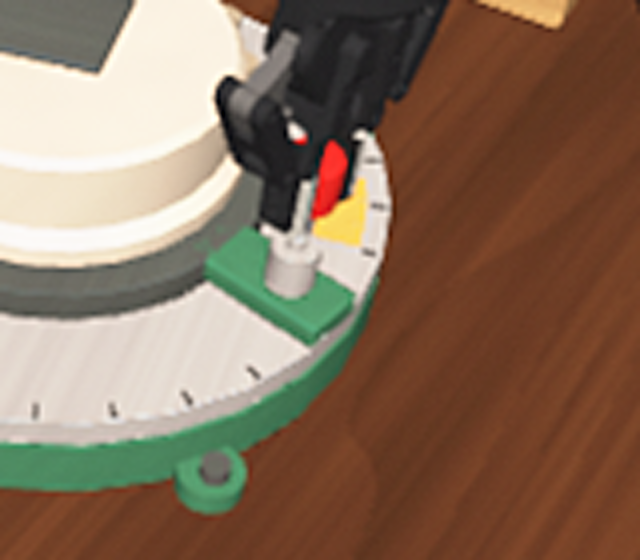

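The knob is up and the stem is showing. I'll draw it slightly higher, then start the swing.

Call:
{"api": "play_rows", "payload": {"motion": [{"ax": 0, "ay": 0, "az": 0, "x": 0, "y": 0, "z": -0.003, "gripper": 0.02}, {"ax": 0, "ay": 0, "az": 0, "x": 0, "y": 0, "z": -0.001, "gripper": 0.02}, {"ax": 0, "ay": 0, "az": -1.1, "x": 0, "y": 0.003, "z": 0, "gripper": 0.02}, {"ax": 0, "ay": 0, "az": -2, "x": 0.0001, "y": 0.005, "z": 0, "gripper": 0.02}, {"ax": 0, "ay": 0, "az": -2, "x": 0.0001, "y": 0.005, "z": 0, "gripper": 0.02}]}}

```text
clock: 5.25
eef_pos: [0.5335, -0.082, 0.119]
eef_rot: [1.0, -0.016, 0.002, -0.001]
force: [5.1, 0.3, -13.3]
gripper_width: 0.0268
```

```bash
python3 -c "
from h import *
rep(0.25,.118)"
```

```text
t 5.25 p [ 0.5335 -0.082   0.119 ] r 0.1448 th 0.0879 F [  5.1484   0.3223 -13.3475] w 0.0268
 shift [0.0016 0.0234 0.0009] turn [-0.1285 -0.2758 -9.0104] q [ 0.3398  0.4007 -0.3309  1.956   0.1727  0.8074 -1.6898]
```

Call:
{"api": "play_rows", "payload": {"motion": [{"ax": 0, "ay": 0, "az": -2.5, "x": 0.0003, "y": 0.0063, "z": 0, "gripper": 0.02}, {"ax": 0, "ay": 0, "az": -2.5, "x": 0.0003, "y": 0.0063, "z": 0, "gripper": 0.02}, {"ax": 0, "ay": 0, "az": -2.5, "x": 0.0003, "y": 0.0063, "z": 0, "gripper": 0.02}, {"ax": 0, "ay": 0, "az": -2.5, "x": 0.0003, "y": 0.0063, "z": 0, "gripper": 0.02}, {"ax": 0, "ay": 0, "az": -1, "x": 0.0001, "y": 0.002, "z": 0, "gripper": 0.02}]}}

```text
clock: 5.88
eef_pos: [0.535, -0.1099, 0.1178]
eef_rot: [0.997, 0.08, 0.002, -0.003]
force: [3.7, 0.5, -13.5]
gripper_width: 0.0266
```

```bash
python3 -c "
from h import *
rep(0.5,.118)"
```

```text
t 5.88 p [ 0.535  -0.1099  0.1178] r 0.1449 th 0.2809 F [  3.7327   0.4718 -13.5357] w 0.0266
 shift [ 0.0032  0.0315 -0.0003] turn [ -0.2519  -0.2501 -12.2354] q [ 0.4201  0.4174 -0.3689  1.9388  0.194   0.8174 -1.4629]
```

Call:
{"api": "play_rows", "payload": {"motion": [{"ax": 0, "ay": 0, "az": -2.5, "x": 0.0002, "y": 0.0063, "z": -0.0004, "gripper": 0.02}, {"ax": 0, "ay": 0, "az": -2.5, "x": 0.0002, "y": 0.0063, "z": -0.0004, "gripper": 0.02}, {"ax": 0, "ay": 0, "az": -2.5, "x": 0.0002, "y": 0.0063, "z": -0.0003, "gripper": 0.02}, {"ax": 0, "ay": 0, "az": -2.5, "x": 0.0002, "y": 0.0063, "z": -0.0003, "gripper": 0.02}, {"ax": 0, "ay": 0, "az": -2, "x": 0.0001, "y": 0.005, "z": -0.0003, "gripper": 0.02}, {"ax": 0, "ay": 0, "az": 0, "x": 0, "y": 0, "z": 0, "gripper": 0.02}]}}

```text
clock: 6.62
eef_pos: [0.5428, -0.1396, 0.1185]
eef_rot: [0.983, 0.184, 0.002, -0.003]
force: [5.2, -0.7, -12.5]
gripper_width: 0.0269
```

```bash
python3 - <<'E'
from h import *
rep(0.65,.112)
im=snapshot("top");cv2.imwrite("pics/t3.png",cv2.resize(im[60:270,300:505],None,fx=2.8,fy=2.8,interpolation=2)[:,:,::-1])
E
```

```text
t 6.62 p [ 0.5428 -0.1396  0.1185] r 0.1451 th 0.4932 F [  5.215   -0.7351 -12.4817] w 0.0269
 shift [0.0017 0.0227 0.0064] turn [-0.3243 -0.309  -8.8325] q [ 0.4991  0.4435 -0.4095  1.9028  0.2213  0.8387 -1.2242]
```

View pics/t3.png

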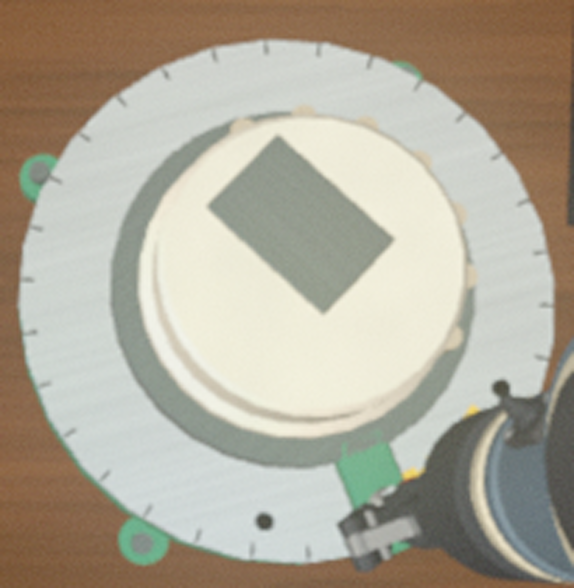

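Call:
{"api": "play_rows", "payload": {"motion": [{"ax": 0, "ay": 0, "az": -2.5, "x": 0.0001, "y": 0.0063, "z": -0.0003, "gripper": 0.02}, {"ax": 0, "ay": 0, "az": -2.5, "x": 0.0001, "y": 0.0063, "z": -0.0003, "gripper": 0.02}, {"ax": 0, "ay": 0, "az": -2.5, "x": 0.0001, "y": 0.0063, "z": -0.0003, "gripper": 0.02}, {"ax": 0, "ay": 0, "az": -1.5, "x": 0.0001, "y": 0.004, "z": 0, "gripper": 0.02}, {"ax": 0, "ay": 0, "az": 0, "x": 0, "y": 0, "z": 0, "gripper": 0.02}]}}

```text
clock: 7.3
eef_pos: [0.5507, -0.1578, 0.1177]
eef_rot: [0.965, 0.262, 0.0, -0.006]
force: [5.3, -1.3, -13.5]
gripper_width: 0.0264
```

```bash
python3 -c "
from h import *
rep(0.70,.113)"
```

```text
t 7.3 p [ 0.5507 -0.1578  0.1177] r 0.1456 th 0.6294 F [  5.2842  -1.2531 -13.4963] w 0.0264
 shift [0.0006 0.0103 0.0046] turn [-0.6246 -0.214  -2.4735] q [ 0.5489  0.4703 -0.442   1.869   0.2441  0.861  -1.0516]
```

Call:
{"api": "play_rows", "payload": {"motion": [{"ax": 0, "ay": 0, "az": 0, "x": 0, "y": 0, "z": 0.002, "gripper": 0.02}, {"ax": 0, "ay": 0, "az": 0, "x": 0, "y": 0, "z": 0.002, "gripper": 0.02}, {"ax": 0, "ay": 0, "az": 0, "x": 0, "y": 0, "z": 0, "gripper": 0.02}]}}

```text
clock: 7.68
eef_pos: [0.5508, -0.1578, 0.1148]
eef_rot: [0.965, 0.262, 0.0, -0.005]
force: [2.7, 0.9, -10.7]
gripper_width: 0.027
```

```bash
python3 -c "
from h import *
rep(0.70,.113)"
```

```text
t 7.67 p [ 0.5508 -0.1578  0.1148] r 0.1455 th 0.6298 F [  2.6592   0.8935 -10.7396] w 0.027
 shift [0.0006 0.0102 0.0017] turn [-0.567  -0.1888 -2.5062] q [ 0.5466  0.4738 -0.4398  1.8714  0.2473  0.8551 -1.0551]
```

Call:
{"api": "play_rows", "payload": {"motion": [{"ax": 0, "ay": 0, "az": 0, "x": 0, "y": 0, "z": 0.0015, "gripper": 0.02}, {"ax": 0, "ay": 0, "az": 0, "x": 0, "y": 0, "z": 0, "gripper": 0.031}, {"ax": 0, "ay": 0, "az": 0, "x": 0, "y": 0, "z": 0, "gripper": 0.031}, {"ax": 0.5, "ay": 0.2, "az": 0, "x": 0, "y": 0, "z": 0.003, "gripper": 0.031}, {"ax": 0, "ay": 0, "az": 0, "x": 0, "y": 0, "z": 0.002, "gripper": 0.031}]}}

```text
clock: 8.3
eef_pos: [0.5522, -0.1584, 0.1121]
eef_rot: [0.965, 0.263, 0.002, -0.008]
force: [0.2, 0.2, -0.0]
gripper_width: 0.0309
```

```bash
python3 -c "
from h import *
rep(0.70,.108)"
```

```text
t 8.3 p [ 0.5522 -0.1584  0.1121] r 0.1446 th 0.6381 F [ 0.2449  0.169  -0.0055] w 0.0309
 shift [-0.0003  0.009   0.0039] turn [-0.8401 -0.4848 -2.4455] q [ 0.5517  0.4801 -0.442   1.8698  0.2436  0.8499 -1.048 ]
```

Call:
{"api": "play_rows", "payload": {"motion": [{"ax": -0.8, "ay": -0.5, "az": -1.0, "x": 0, "y": 0.001, "z": 0.003, "gripper": 0.031}, {"ax": 0, "ay": 0, "az": -0.8, "x": 0, "y": 0.002, "z": 0.001, "gripper": 0.031}, {"ax": 0, "ay": 0, "az": -0.8, "x": 0, "y": 0.002, "z": 0, "gripper": 0.031}, {"ax": 0, "ay": 0, "az": -0.8, "x": 0, "y": 0.002, "z": 0, "gripper": 0.031}, {"ax": 0, "ay": 0, "az": -0.8, "x": 0, "y": 0.002, "z": 0, "gripper": 0.031}]}}

```text
clock: 8.93
eef_pos: [0.5533, -0.1582, 0.1074]
eef_rot: [0.953, 0.303, -0.005, -0.006]
force: [-4.4, 5.1, 4.6]
gripper_width: 0.0314
```

```bash
python3 -c "
from h import *
rep(0.76,.108)"
```

```text
t 8.93 p [ 0.5533 -0.1582  0.1074] r 0.1435 th 0.6407 F [-4.4135  5.064   4.6203] w 0.0314
 shift [-0.0021  0.0171 -0.0008] turn [-0.7751  0.2923 -1.1046] q [ 0.5519  0.4936 -0.4535  1.8641  0.2696  0.8586 -0.9906]
```

Call:
{"api": "play_rows", "payload": {"motion": [{"ax": -0.4, "ay": 0.2, "az": 0, "x": -0.001, "y": 0.003, "z": -0.0005, "gripper": 0.031}, {"ax": 0, "ay": 0, "az": 0, "x": -0.001, "y": 0.003, "z": 0, "gripper": 0.031}, {"ax": 0, "ay": 0, "az": 0, "x": 0, "y": 0.003, "z": 0, "gripper": 0.031}]}}

```text
clock: 9.3
eef_pos: [0.5534, -0.158, 0.1072]
eef_rot: [0.952, 0.306, -0.005, -0.009]
force: [-6.5, 5.8, 6.4]
gripper_width: 0.0314
```

```bash
python3 -c "
from h import *
rep(0.76,.108)"
```

```text
t 9.3 p [ 0.5534 -0.158   0.1072] r 0.1433 th 0.6399 F [-6.455   5.7973  6.4015] w 0.0314
 shift [-0.0025  0.0172 -0.0012] turn [-1.1621  0.2256 -0.6826] q [ 0.5571  0.4969 -0.458   1.8606  0.2653  0.8633 -0.9785]
```

```bash
python3 - <<'E'
from h import *
a=snapshot("side");b=snapshot("wrist")
a=cv2.resize(a[120:260,320:460],(560,560),interpolation=2);b=b[:,200:440]
b=cv2.resize(b,(240,400));c=np.zeros((560,800,3),np.uint8);c[:,:560]=a;c[:400,560:]=b
cv2.imwrite("pics/s4.png",c[:,:,::-1])
E
```

```text
(no output)
```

View pics/s4.png

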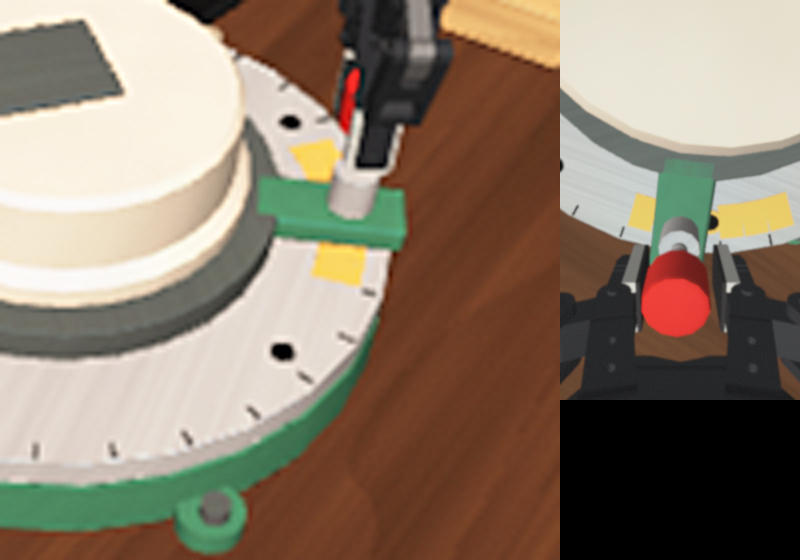

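The knob is still standing clockwise of the shoe hole, which is visible just ahead of the green arm. The trailing pad touches the knob, so it is only friction holding it. I'll relieve the downward drag and push a little harder.

Call:
{"api": "play_rows", "payload": {"motion": [{"ax": -1.0, "ay": 0.2, "az": 0, "x": -0.002, "y": -0.003, "z": -0.001, "gripper": 0.031}, {"ax": 0, "ay": 0, "az": 0, "x": 0, "y": 0, "z": 0, "gripper": 0.031}, {"ax": 0, "ay": 0, "az": 0, "x": 0, "y": 0.003, "z": 0, "gripper": 0.031}, {"ax": 0, "ay": 0, "az": 0, "x": 0, "y": 0.004, "z": 0, "gripper": 0.031}, {"ax": 0, "ay": 0, "az": 0, "x": 0, "y": 0.004, "z": 0, "gripper": 0.031}]}}

```text
clock: 10.02
eef_pos: [0.5527, -0.1612, 0.1074]
eef_rot: [0.951, 0.308, -0.005, -0.005]
force: [-2.0, 2.9, 2.8]
gripper_width: 0.031
```

```bash
python3 -c "
from h import *
rep(0.76,.108)"
```

```text
t 10.03 p [ 0.5527 -0.1612  0.1074] r 0.1456 th 0.6566 F [-2.0288  2.8687  2.7918] w 0.031
 shift [-0.0001  0.015  -0.0008] turn [-0.7637  0.3096 -0.5054] q [ 0.5582  0.4944 -0.4553  1.8634  0.2715  0.8594 -0.9765]
```

Call:
{"api": "play_rows", "payload": {"motion": [{"ax": -0.3, "ay": 0, "az": 0, "x": 0, "y": 0.003, "z": 0, "gripper": 0.031}, {"ax": -0.3, "ay": 0, "az": 0, "x": 0, "y": 0.003, "z": 0, "gripper": 0.031}, {"ax": 0, "ay": 0, "az": 0, "x": 0, "y": 0.003, "z": 0, "gripper": 0.031}, {"ax": 0, "ay": 0, "az": 0, "x": 0, "y": 0.003, "z": 0, "gripper": 0.031}]}}

```text
clock: 10.52
eef_pos: [0.5556, -0.1667, 0.1067]
eef_rot: [0.951, 0.308, -0.008, -0.005]
force: [-6.2, 6.7, 5.9]
gripper_width: 0.0308
```

```bash
python3 -c "
from h import *
rep(0.76,.108)"
```

```text
t 10.53 p [ 0.5556 -0.1667  0.1067] r 0.1459 th 0.6993 F [-6.2078  6.7157  5.8836] w 0.0308
 shift [ 0.0007  0.0088 -0.0015] turn [-0.8309  0.648  -0.4125] q [ 0.5593  0.5028 -0.4513  1.8504  0.2757  0.8693 -0.9704]
```

Call:
{"api": "play_rows", "payload": {"motion": [{"ax": -0.4, "ay": 0.3, "az": 0, "x": 0, "y": 0.003, "z": -0.0005, "gripper": 0.031}, {"ax": -0.2, "ay": 0.2, "az": 0, "x": 0, "y": 0.003, "z": -0.0005, "gripper": 0.031}, {"ax": 0, "ay": 0, "az": 0, "x": 0, "y": 0.003, "z": -0.0003, "gripper": 0.031}]}}

```text
clock: 10.9
eef_pos: [0.5581, -0.1707, 0.1066]
eef_rot: [0.951, 0.309, -0.005, -0.005]
force: [-1.8, 3.2, -2.5]
gripper_width: 0.031
```

```bash
python3 -c "
from h import *
rep(0.76,.108)"
```

```text
t 10.9 p [ 0.5581 -0.1707  0.1066] r 0.1461 th 0.7318 F [-1.8024  3.171  -2.5063] w 0.031
 shift [ 0.0011  0.0041 -0.0015] turn [-0.6793  0.3431 -0.2886] q [ 0.5658  0.5057 -0.4516  1.8459  0.2759  0.8655 -0.9611]
```

Call:
{"api": "play_rows", "payload": {"motion": [{"ax": -0.3, "ay": 0.2, "az": 0, "x": 0.0003, "y": 0.0025, "z": -0.0003, "gripper": 0.031}, {"ax": 0, "ay": 0, "az": 0, "x": 0.0003, "y": 0.0025, "z": 0, "gripper": 0.031}]}}

```text
clock: 11.15
eef_pos: [0.5614, -0.1756, 0.1064]
eef_rot: [0.951, 0.309, -0.003, -0.002]
force: [-2.2, 1.5, 1.7]
gripper_width: 0.0309
```

```bash
python3 -c "
from h import *
rep(0.76,.108)"
```

```text
t 11.15 p [ 0.5614 -0.1756  0.1064] r 0.1463 th 0.7722 F [-2.1566  1.4775  1.7372] w 0.0309
 shift [ 0.0013 -0.0018 -0.0016] turn [-0.3411  0.2005 -0.3235] q [ 0.5684  0.5091 -0.4485  1.8397  0.2798  0.8624 -0.9577]
```

Call:
{"api": "play_rows", "payload": {"motion": [{"ax": 0, "ay": 0, "az": 0, "x": 0.0003, "y": 0.0, "z": 0, "gripper": 0.031}, {"ax": 0, "ay": 0, "az": 0, "x": 0.0003, "y": 0.002, "z": -0.0003, "gripper": 0.031}]}}

```text
clock: 11.4
eef_pos: [0.5628, -0.1778, 0.1064]
eef_rot: [0.951, 0.309, -0.003, -0.002]
force: [-6.0, 5.5, 0.5]
gripper_width: 0.0311
```

```bash
python3 - <<'E'
from h import *
rep(0.76,.108)
a=snapshot("side");b=snapshot("wrist")
a=cv2.resize(a[100:240,330:470],(560,560),interpolation=2);b=b[:,200:440]
c=np.zeros((560,800,3),np.uint8);c[:,:560]=a;c[:400,560:]=b
cv2.imwrite("pics/s5.png",c[:,:,::-1])
E
```

```text
t 11.4 p [ 0.5628 -0.1778  0.1064] r 0.1465 th 0.7896 F [-5.9823  5.4935  0.4792] w 0.0311
 shift [ 0.0014 -0.0044 -0.0015] turn [-0.3597  0.2495 -0.3931] q [ 0.5694  0.512  -0.4471  1.8344  0.2803  0.8655 -0.956 ]
```

View pics/s5.png

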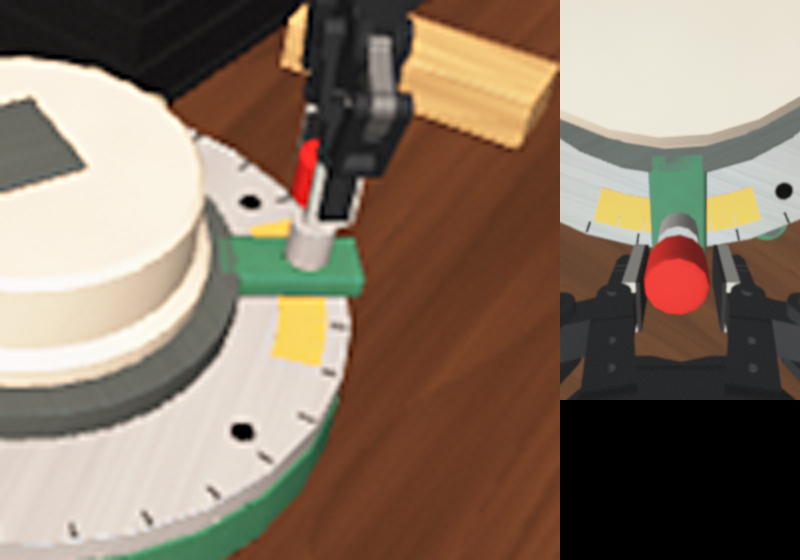

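The green arm is now centred on the shoe. The knob also looks smaller in the wrist view than before, which suggests the pin has dropped. I'll unload the push and measure.

Call:
{"api": "play_rows", "payload": {"motion": [{"ax": 0, "ay": 0, "az": 0, "x": 0, "y": -0.003, "z": 0, "gripper": 0.034}, {"ax": 0, "ay": 0, "az": 0, "x": 0, "y": -0.0015, "z": 0, "gripper": 0.04}, {"ax": 0, "ay": 0, "az": 0, "x": 0, "y": 0, "z": 0, "gripper": 0.045}]}}

```text
clock: 11.88
eef_pos: [0.5625, -0.1752, 0.1075]
eef_rot: [0.951, 0.309, -0.001, -0.0]
force: [-0.5, -0.2, -0.0]
gripper_width: 0.0449
```

```bash
cat > k.py <<'E'
from h import *
rep(0.76,.108)
s=get_state();im=snapshot("wrist");w=camera_model("wrist");M=np.eye(4);M[:3,:3]=R.from_quat(s["eef_rot"]).as_matrix();M[:3,3]=s["eef_pos"]
A=M@w["T_tool_cam"];m=dict(w,position=A[:3,3],attitude=R.from_matrix(A[:3,:3]).as_quat())
st,c=[q for q in red(im) if abs(q[1][0]-320)<60][0];print(st,c)
# predict bbox of a knob cylinder for each pin draw, at the hole angle
for dr in(0,.004,.008,.0115):
    a=np.linspace(0,2*np.pi,90);P=np.vstack([np.c_[pos(.764)[0]+.014*np.cos(a),pos(.764)[1]+.014*np.sin(a),np.full(90,.121+dr+h)] for h in(-.013,.013)])
    u=proj(m,P);print(dr,"bbox",u.min(0),np.ptp(u,axis=0))
S=snapshot("side");cv2.imwrite("pics/%s.png"%__import__("sys").argv[1],cv2.resize(S[100:240,330:470],(560,560),interpolation=2)[:,:,::-1])
E
python3 k.py s6
```

```text
t 11.88 p [ 0.5625 -0.1752  0.1075] r 0.1451 th 0.7742 F [-0.4963 -0.2369 -0.0091] w 0.0449
 shift [ 0.0001 -0.0021 -0.0005] turn [-0.0536  0.0465 -0.3962] q [ 0.5666  0.5065 -0.448   1.8409  0.2813  0.8582 -0.9616]
[ 290  238   65   77 3689] [319.4844 278.6218]
0 bbox [285.4996 235.2717] [66.9892 84.1394]
0.004 bbox [284.4514 238.6849] [68.9652 86.9659]
0.008 bbox [283.3396 242.2761] [71.0614 89.9812]
0.0115 bbox [282.3098 245.5757] [73.0029 92.7895]
```

Call:
{"api": "play_rows", "payload": {"motion": [{"ax": 0, "ay": 0, "az": 0, "x": 0, "y": -0.001, "z": 0, "gripper": 0.055}, {"ax": 0, "ay": 0, "az": 0, "x": 0, "y": 0, "z": 0, "gripper": 0.055}, {"ax": 0, "ay": 0, "az": 0, "x": 0, "y": 0, "z": -0.025, "gripper": 0.055}, {"ax": 0, "ay": 0, "az": 0, "x": 0, "y": 0, "z": -0.03, "gripper": 0.055}, {"ax": 0, "ay": 0, "az": 0, "x": 0, "y": 0, "z": -0.04, "gripper": 0.055}, {"ax": 0, "ay": 0, "az": 0, "x": 0, "y": 0, "z": -0.04, "gripper": 0.055}, {"ax": 0, "ay": 0, "az": 0, "x": -0.05, "y": 0, "z": -0.02, "gripper": 0.055}, {"ax": 0, "ay": 0, "az": 0, "x": -0.04, "y": 0.04, "z": 0, "gripper": 0.055}, {"ax": 0, "ay": 0, "az": 0, "x": -0.02, "y": 0.055, "z": 0, "gripper": 0.055}, {"ax": 0, "ay": 0, "az": 0, "x": 0, "y": 0.055, "z": 0, "gripper": 0.055}, {"ax": 0, "ay": 0, "az": 0, "x": 0, "y": 0, "z": 0, "gripper": 0.055}]}}

```text
clock: 13.35
eef_pos: [0.5613, -0.3655, 0.2681]
eef_rot: [0.951, 0.31, -0.001, 0.001]
force: [-0.6, -0.1, -0.0]
gripper_width: 0.0552
```

```bash
python3 - <<'E'
from h import *
rep(.764,.2)
t=snapshot("top");s=snapshot("side");T=camera_model("top");S=camera_model("side")
u=[q for q in red(t) if abs(q[1][1]-240)<60 and q[1][0]>300];v=[q for q in red(s) if abs(q[1][0]-405)<40];print(u,v)
for nm,m,q in(("top",T,u),("side",S,v)):
  for th,dr in((0,0),(.764,0),(.764,.002),(.764,.0115)):
    a=np.linspace(0,2*np.pi,90);P=np.vstack([np.c_[pos(th)[0]+.014*np.cos(a),pos(th)[1]+.014*np.sin(a),np.full(90,.121+dr+h)] for h in(-.013,.013)])
    w=proj(m,P);print(nm,th,dr,"centre",(w.min(0)+w.max(0))/2)
if u and v:
    A=[];b=[]
    for m,x in((T,u[0][1]),(S,v[0][1])):
        d=ray(m,x);d/=np.linalg.norm(d);M=np.eye(3)-np.outer(d,d);A.append(M);b.append(M@m["position"])
    p=np.linalg.lstsq(np.vstack(A),np.hstack(b),rcond=None)[0];d=p[:2]-C0;print("knob",p,np.hypot(*d),np.degrees(np.arctan2(d[1],d[0]))%360-172.8)
c=np.zeros((590,800,3),np.uint8);c[:560,:560]=cv2.resize(s[100:240,330:470],(560,560),interpolation=2);c[:240,560:]=cv2.resize(t[60:270,300:510],(240,240))
cv2.imwrite("pics/f7.png",c[:,:,::-1])
E
```

```text
t 13.35 p [ 0.5613 -0.3655  0.2681] r 0.3016 th 1.2986 F [-0.61   -0.0552 -0.0152] w 0.0552
 shift [ 0.1133 -0.1548  0.0676] turn [ 0.1143  0.1216 -0.495 ] q [ 0.7981  0.4672 -0.4169  1.4845  0.1977  1.2305 -0.5862]
[(array([460, 218,  21,  17, 280], dtype=int32), array([470.075 , 226.5071]))] [(array([403, 134,  17,  19, 252], dtype=int32), array([410.7063, 143.2778]))]
top 0 0 centre [401.8477 244.9596]
top 0.764 0 centre [469.0886 226.9952]
top 0.764 0.002 centre [469.5599 226.9004]
top 0.764 0.0115 centre [471.8406 226.4419]
side 0 0 centre [396.1774 179.9919]
side 0.764 0 centre [410.9355 144.2952]
side 0.764 0.002 centre [411.1206 143.4571]
side 0.764 0.0115 centre [412.0097 139.4325]
knob [ 0.5628 -0.1755  0.1219] 0.1450761544821712 44.528214251780554
```

View pics/f7.png

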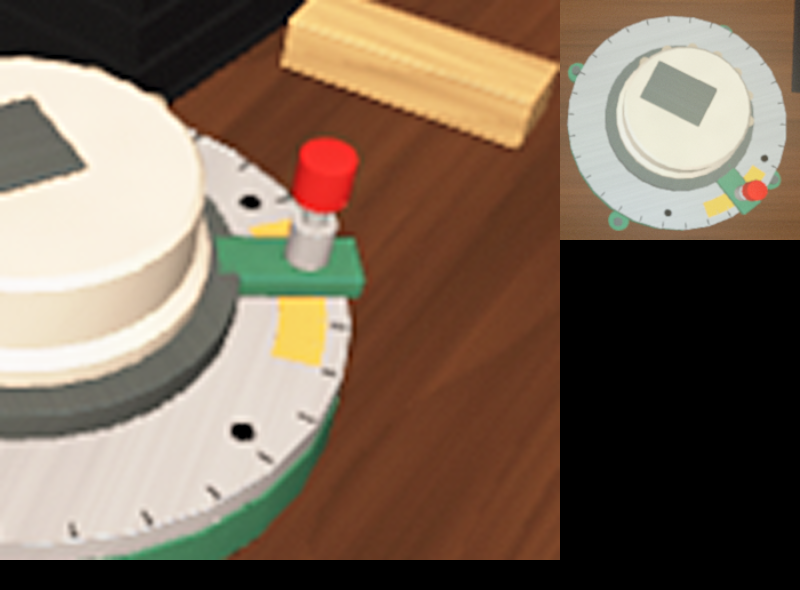

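The knob stands in the shoe hole and triangulates at z = 121.9 mm, against 121.5 mm at the start by the same method. That means the pin is home. The scraper is still on the drum and the arm is clear.

```bash
python3 -c "
from bench import *
print(hand_in())"
```

```text
the job is handed in; nothing more can be done
None
```

The job is done and handed in at about 13.5 s of the 45 s allowed. I lifted the knob and swung the turntable counter-clockwise with the pin drawn. Just short of the brass shoe I lowered the pin onto the ring, loosened the grip and nudged the knob slowly until the pin dropped. Then I let go and moved the arm clear.

**Last checks**
- **Position:** the knob is at 44.5° (0.777 rad) from home, 145 mm from the axis. I had measured the shoe hole at 43.6–44.0°, and both views show the green arm centred on the shoe. The 0.5–0.9° difference is no more than the clearance of the pin in the hole and the calibration error.
- **Pin home:** the knob's height is 121.9 mm, against 121.5 mm at the start by the same method. It would be about 11.5 mm higher if the pin were still riding on the ring. I judged this from the pictures alone, good to about 1 mm.
- **Forces:** the highest sideways push I read was about 9 N. I read forces only at the end of each move, so brief peaks in between were not seen.
- **Surroundings:** the scraper is still on the drum. I saw nothing else moved in the last crops, which show only the turntable and the bench close to it. The tool force now reads about zero.

The first slow pushes at 6–8 N did not move the table. I eased off the downward drag on the knob and used slightly larger steps, and then it moved.

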